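# Snap the scraper out of its spring clips and lay it in the tray

## Robot

A 6-joint arm with a two-finger parallel gripper is mounted at the origin on the work surface. World frame = base frame: x ahead of the robot, y to its left, z up, the work surface at z = 0. Lengths are in m, angles in rad, forces in N, time in s.
With the tool pointing down it reaches from about 0.15 to 0.775 m from the base axis. Payload 6.1 kg.
Tool frame: the origin (TCP) lies midway between the tips of the shut fingers; the grasp point (between the pads) lies 19 mm behind it; x points along the fingers, y is the direction in which the jaws open and shut, and the axes are right-handed (so a half turn about x gives the same grasp; the last joint's range is limited). The gripper opens to 85 mm and grips with 20 to 120 N. Pads are 22 mm wide; open, the fingers measure 114 mm over their backs; the gripper's body (76 mm by 85 mm) begins 54 mm behind the grasp point. The pads swing forward as they close: fully open they stand 13 mm farther back than shut.
Start: joints at [-1.177, 0.126, -0.04, 1.405, 0, 1.571], TCP at [0.201, -0.485, 0.231] pointing down, gripper open.
Joint ranges: [-2.72, 2.72], [-0.95, 1.95], [-1.27, 1.35], [-1.78, 2.02], [-1.46, 1.47], [-3.14, 3.14]. Speed limits (rad/s): [2.39, 2.39, 3.01, 3.14, 3.14, 3.14].

## Interface

Orientations are given as a rotation vector (axis times angle).
In Python, from bench import bot gives the robot as it stands.
- The arm moves only by the tool step_arm, never from a script. Its argument "plan" is a list of rows, each an object with "dp": the shift along the world's x, y, z in mm, a list of three; "twist": the turn, a rotation vector about the world's x, y, z in rad, a list of three. In form: [{"dp": [dx, dy, dz], "twist": [ax, ay, az]}, ...]. A call has 1 to 10 rows; each row shifts and turns the pose as measured when the row begins; what a row does not reach is not made up. A row lasts 1/8 s, in which the tool goes at most 62.5 mm and 10.7 degrees, less where a joint would pass 70% of its speed; a pose out of reach is approached as far as the arm can. A call with a gripper value outside its range is refused whole. "jaw" is the opening, from 0 (shut) to 1 (fully open), set as the call begins (left out, the last holds). The fingers move at their own pace and stop on an object; "grip_force" is the grip in N (left out, the last holds). Time passes only in rows, so rows that do not move let the fingers close. It gives the time, the measured TCP pose, the force and the opening at its end, in the units of the state.
- bot.state(): the state, without advancing time (a new reading comes with each control period).
- bot.camera(name): name is "scene" or "side" or "wrist"; returns a dict with "image" (384x512x3 uint8, blue, green, red), "intrinsics" (3x3 intrinsics, pixels), "R" (3x3) and "t" (3): a world point X has camera coordinates R X + t; the wrist camera has in their place "T_tool_cam" (4x4, takes a point from camera to tool coordinates, whose origin is the TCP and whose axes are the tool frame's). Camera axes: x right, y down, z forward; pixel columns grow to the right and rows downward; lengths in m; the calibration is good to about 2 mm. A picture is of the moment at which its call begins: read the wrist's pose just before it. There is no depth.
- bot.finish_job(): hands the job in, once; it reports no verdict.
The state is a dict: "clock": time; "joints": joint angles; "joint_vel": joint speeds; "tau": joint torques, N m; "tool_pos": TCP position; "tcp_rot": TCP orientation; "contact_force": force on the tool from outside, world axes, zero at the start; "ft_torque": the same for the moment, N m; "opening": finger opening in m.
Only numpy, scipy, OpenCV 4.12 (cv2) and the standard library are available. Lean on these libraries where they do the work, as an engineer would, in place of code of your own. Each camera call takes 0.05 s, during which the arm holds its last target.

## Task

The welder needs the flat-bladed scraper next. Pull it forward off the sloping tool rack, straight out of its two spring clips and not endways, and lay it down flat inside the open tray: set it down, do not drop it, and let go. Leave the wire brush in its clips and do not shift the tin or the spanner.

Things in the scene. Friction and masses are not known exactly. Their poses are not given: they have to be found in the camera images.
- scraper: Hand scraper, 200 mm, 0.2 kg: round wooden handle 30 mm diameter, steel collar (36 mm diameter, x = 51 to 65 mm), flat blade 59 x 46 x 4 mm. Origin on the handle's axis midway between its two clips: grip here, bare handle 28 mm either way. +x along the handle to the blade, y across the blade, z normal to it. In the clips x points up the slope and z straight out of the clips.
- scraper_butt (a point): Centre of the rounded butt end of the scraper's handle, at x = -65 mm from its origin.
- scraper_tip (a point): Middle of the scraper's blade edge, at x = +135 mm from its origin.
- board: Plywood face of the tool rack, 280 mm (x, up the slope) x 270 mm (y), sloping 28 degrees from level. Origin at the middle of the face; z is its outward normal, up and towards the low front edge. Two lanes of clips, at y = -60 and +60 mm: one holds the scraper, the other the brush, either way round. Handle axes stand 45 mm out from the face.
- lane_right (a point): Axis of the lane at y = -60 mm, midway between its two steel C clips (14 mm long, 42 mm up and down the slope from here). Clips reach 66 mm out from the board; their sprung jaws reach 23 mm either side of the axis and open outward only. A straight pull along the board's z of about 15 N frees a tool; it is clear once its axis is 85 mm out from the board.
- lane_left (a point): The same for the lane at y = +60 mm. In either lane the tool's collar rests on the upper clip, so that the tool does not slide down the slope.
- brush: Wire brush in the rack's other lane: same handle and collar as the scraper and the same origin and axes, but with a thick wooden head 71 x 26 mm carrying dark bristles. To be left in its clips.
- tray: Open aluminium tray fixed on the bench, 300 (x) x 170 (y) x 30 mm high, walls and floor 4 mm thick. Origin at the centre of its underside; x along its length.
- cell: Stack of white battery plates in a steel frame, 100 x 120 mm, with two brass posts, 158 mm high, fixed on the bench beyond the work. Origin at the centre of its underside.
- tin: Closed metal jar standing on the bench, 64 mm diameter, 75 mm high; origin at its underside. To be left alone.
- spanner: Flat steel spanner, 140 mm long, lying crosswise on the bench beyond the work; origin at its underside. To be left alone.
Mind the look-alikes: they are no part of the job. What is shaped like the brush but green is not meant.

How it is judged:
By the outcome, as a careful person would: the job done as asked, in the order asked, and still so for the second after the job is handed in, with the robot touching nothing.
It also fails if it takes over 43 s, if anything falls off the work surface, if the arm or the gripper's body presses on something with over 40 N, if the wrist force passes 120 N, or if a joint passes its speed limit or range.

## Working session

There is one attempt and no reset: what is moved stays moved. The work goes in short steps, Python scripts to look and compute and a tool call to move; the robot and the scene stay as the last step left them, time stands still between calls to the robot, and variables do not carry over. Pictures are saved under pics/ and viewed, and the job is handed in when it is done.

Besides the shell and the picture viewer there is one more tool, called after "Call:" by a JSON object that holds its "name" and its "arguments". step_arm: Moves the arm, as the interface text tells. Its arguments: {"type":"object","properties":{"plan":{"type":"array"},"jaw":{"type":"number"},"grip_force":{"type":"number"}},"required":["plan"]}

```bash
mkdir -p pics; ls; python3 - <<'E'
from bench import bot
import cv2,pickle
s=bot.state(); print(s)
d={}
for n in ("scene","side","wrist"):
    c=bot.camera(n); cv2.imwrite(f"pics/{n}0.png",c["image"]); d[n]=c
    print(n,c["intrinsics"],c.get("R"),c.get("t"),c.get("T_tool_cam"))
d["state"]=s
pickle.dump(d,open("c0.pkl","wb"))
E
```

```text
pics
{'clock': 0.0, 'joints': array([-1.17699752e+00,  1.26373748e-01, -4.05987285e-02,  1.40541067e+00,
        1.17519549e-05,  1.57080957e+00]), 'joint_vel': array([ 0.00101611,  0.00053713, -0.00051445, -0.00063603,  0.00061015,
        0.00041317]), 'tau': array([ 3.19376295e-05, -4.35914719e+01,  3.52923882e+01,  1.72302575e-02,
        5.47415220e-05,  1.13144429e-05]), 'tool_pos': array([ 0.20128822, -0.48443616,  0.23053601]), 'tcp_rot': array([ 2.00565587,  0.4017374 , -2.00626729]), 'contact_force': array([0.39407001, 0.09799822, 0.56206733]), 'ft_torque': array([-0.06102178, -0.06434748,  0.00035058]), 'opening': 0.08564199071129049}
scene [[470.08167828   0.         258.45482029]
 [  0.         470.08167828 187.68465468]
 [  0.           0.           1.        ]] [[-0.55248131  0.83350315 -0.0060742 ]
 [ 0.59919411  0.39208443 -0.69802308]
 [-0.57942283 -0.38928433 -0.7160495 ]] [ 0.25190597 -0.19230435  1.85950349] None
side [[383.27693437   0.         247.52705922]
 [  0.         383.27693437 191.09123277]
 [  0.           0.           1.        ]] [[-0.81638061 -0.57747164  0.00701425]
 [-0.38204023  0.53090827 -0.75642691]
 [ 0.43309117 -0.62021199 -0.65404062]] [0.40511313 0.25271012 1.12710143] None
wrist [[282.76377391   0.         254.34403113]
 [  0.         282.76377391 192.02207937]
 [  0.           0.           1.        ]] None None [[ 5.18962405e-04 -3.14202375e-01  9.49355886e-01 -1.42740094e-01]
 [ 9.99998779e-01 -1.23622599e-03 -9.55792160e-04 -5.30256439e-04]
 [ 1.47393059e-03  9.49355223e-01  3.14201350e-01 -8.07278350e-02]
 [ 0.00000000e+00  0.00000000e+00  0.00000000e+00  1.00000000e+00]]
```

View pics/scene0.png

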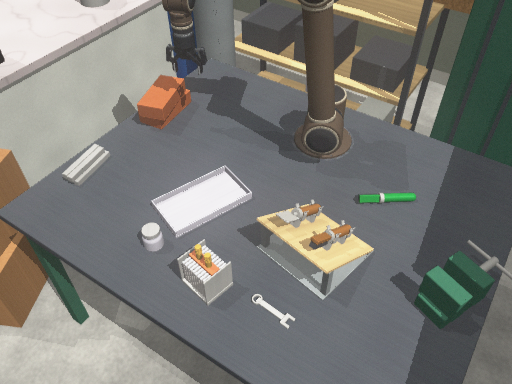

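View pics/side0.png

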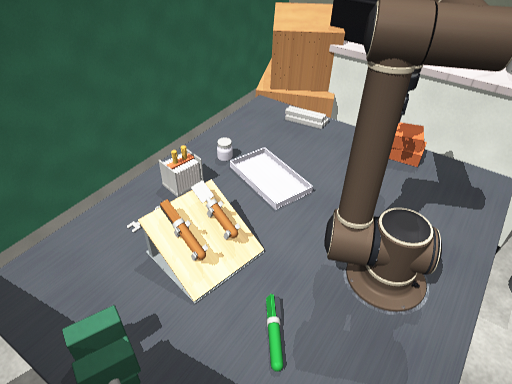

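View pics/wrist0.png

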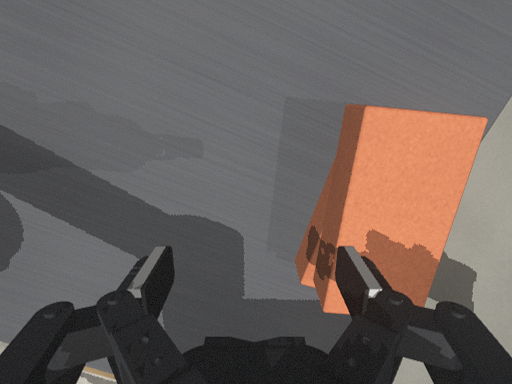

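The scene view has the rack at about (315,245), tray (202,200), tin (152,237), cell (205,272), spanner (272,308) and green brush (387,198). The side view has two tools on the rack, one with its tip at (203,190) and the other at (168,207). I'll crop closer.

```bash
python3 - <<'E'
import cv2
a=cv2.imread("pics/side0.png")[165:305,125:275]; cv2.imwrite("pics/side_c.png",cv2.resize(a,None,fx=4,fy=4,interpolation=cv2.INTER_CUBIC))
a=cv2.imread("pics/scene0.png")[190:300,245:385]; cv2.imwrite("pics/scene_c.png",cv2.resize(a,None,fx=5,fy=5,interpolation=cv2.INTER_CUBIC))
E
```

```text
(no output)
```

View pics/side_c.png

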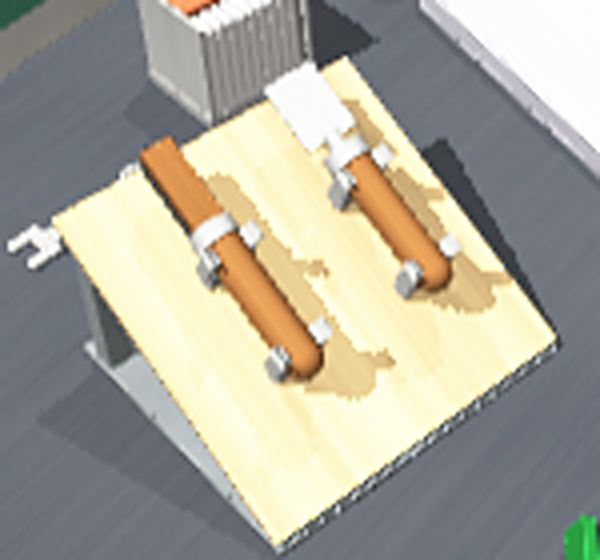

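View pics/scene_c.png

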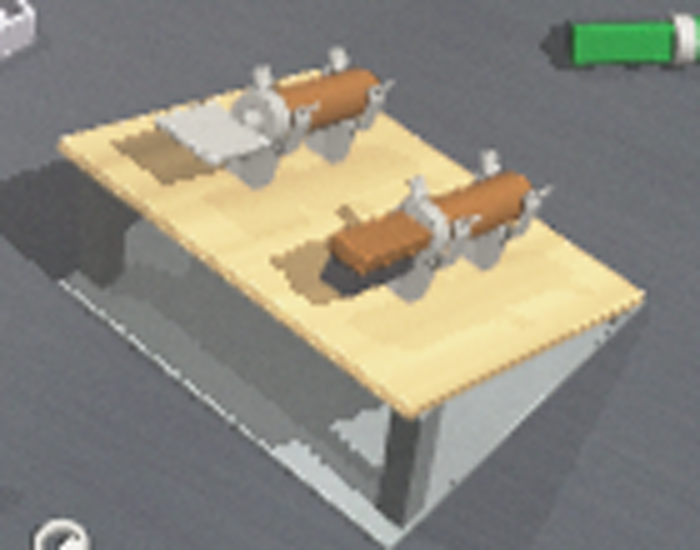

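The candidates, by side-view pixel:
- **Flat grey blade, (203,190):** this is the scraper.
- **Thick wooden head, (168,207):** this is the brush in its clips.
- **Green brush-like tool, (273,330):** look-alike.
- **Spanner, (135,226):** not wanted.

The crop shows that the flat steel blade is on the tool in the right-hand lane, nearest the tray, so I choose that one. Next I'll triangulate.

```bash
cat > h.py <<'E'
import numpy as np, cv2, pickle
from scipy.spatial.transform import Rotation as Ro
def P(c): return c["intrinsics"]@np.c_[c["R"],c["t"]]
def tri(c1,p1,c2,p2):
    X=cv2.triangulatePoints(P(c1),P(c2),np.array(p1,float).T.copy(),np.array(p2,float).T.copy()); X=(X[:3]/X[3]).T
    e=[np.linalg.norm(proj(c,X)-np.array(p),axis=1) for c,p in((c1,p1),(c2,p2))]
    return X,e
def proj(c,X):
    x=(P(c)@np.c_[X,np.ones(len(X))].T).T; return x[:,:2]/x[:,2:]
def wristcam(c,s):
    T=np.eye(4);T[:3,:3]=Ro.from_rotvec(s["tcp_rot"]).as_matrix();T[:3,3]=s["tool_pos"]
    T=np.linalg.inv(T@c["T_tool_cam"]); return dict(intrinsics=c["intrinsics"],R=T[:3,:3],t=T[:3,3],image=c["image"])
def onplane(c,p,n,d):  # n.X=d
    p=np.atleast_2d(p); r=(np.linalg.inv(c["intrinsics"])@np.c_[p,np.ones(len(p))].T).T@c["R"]
    o=-c["R"].T@c["t"]; return o+r*((d-n@o)/(r@n))[:,None]
E
python3 - <<'E'
from h import *
np.set_printoptions(precision=4,suppress=True)
d=pickle.load(open("c0.pkl","rb"))
S=lambda *p:[(x/4+125-.375,y/4+165-.375) for x,y in p]
C=lambda *p:[(x/5+245-.4,y/5+190-.4) for x,y in p]
# board corners: top-right, bottom-right, bottom-left, top-left
X,e=tri(d["side"],S((345,57),(555,338),(278,543),(53,218)),d["scene"],C((60,142),(320,70),(643,293),(413,410)))
print(X,e); print([np.linalg.norm(X[i]-X[(i+1)%4]) for i in range(4)])
x=(X[0]-X[1]+X[3]-X[2]);x/=np.linalg.norm(x); y=X[3]-X[0]+X[2]-X[1]; y-=x*(x@y);y/=np.linalg.norm(y);z=np.cross(x,y)
print("center",X.mean(0),"x",x,"y",y,"z",z,np.degrees(np.arccos(z[2])), np.degrees(np.arctan2(x[1],x[0])))
g=d["scene"]["image"]
cv2.imwrite("pics/tray.png",cv2.resize(g[155:250,130:265],None,fx=5,fy=5,interpolation=cv2.INTER_CUBIC))
g=d["side"]["image"]
cv2.imwrite("pics/tray2.png",cv2.resize(g[130:220,205:325],None,fx=5,fy=5,interpolation=cv2.INTER_CUBIC))
E
```

```text
[[0.5861 0.0804 0.1456]
 [0.3438 0.1305 0.0151]
 [0.3974 0.3914 0.0142]
 [0.6394 0.3424 0.1455]] [array([0.286 , 0.1002, 0.3613, 0.0557]), array([0.2081, 0.0605, 0.2123, 0.0401])]
[np.float64(0.27978248653468674), np.float64(0.26630371666356), np.float64(0.2797160927916379), np.float64(0.26733436029217134)]
center [0.4917 0.2361 0.0801] x [ 0.8658 -0.1771  0.4679] y [ 0.2012  0.9796 -0.0014] z [-0.4581  0.0953  0.8838] 27.900509973296835 -11.562509808240922
```

View pics/tray.png

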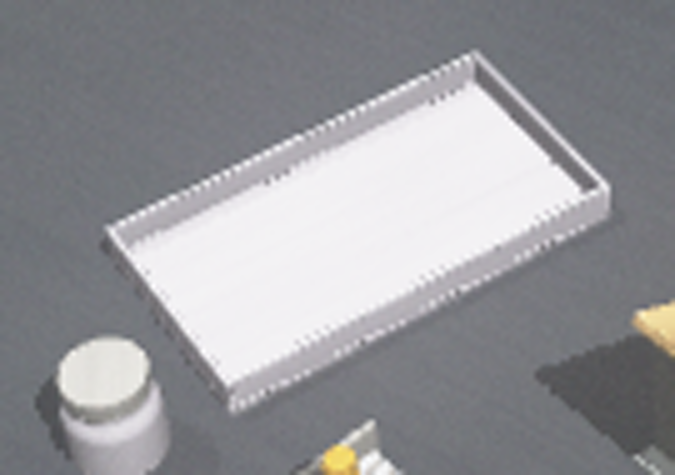

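View pics/tray2.png

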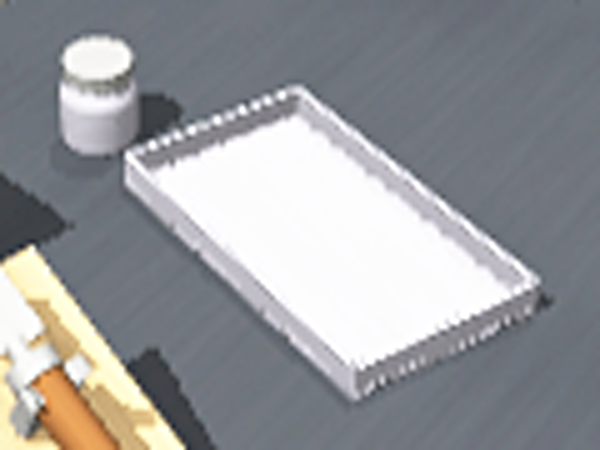

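The board comes out at 280 x 267 mm and 27.9°, which matches the sizes given. Next I'll do the tray corners on the z=0.03 plane, the scraper tip and butt, and a check of the tool's origin.

```bash
python3 - <<'E'
from h import *
np.set_printoptions(precision=4,suppress=True)
d=pickle.load(open("c0.pkl","rb"))
S=lambda *p:[(x/5+205-.4,y/5+130-.4) for x,y in p]
C=lambda *p:[(x/5+130-.4,y/5+155-.4) for x,y in p]
ez=np.array([0,0,1.])
A=onplane(d["scene"],C((477,52),(608,187),(232,390),(107,230)),ez,.03)
B=onplane(d["side"],S((538,280),(355,372),(127,157),(297,88)),ez,.03)
for X in (A,B): print(X,X.mean(0),[np.linalg.norm(X[i]-X[(i+1)%4]) for i in range(4)])
T=(A+B)/2; v=T[3]-T[0]+T[2]-T[1]; print("tray",T.mean(0),"xdir deg",np.degrees(np.arctan2(v[1],v[0])))
# scraper: blade tip corners and collar front
S=lambda *p:[(x/4+125-.375,y/4+165-.375) for x,y in p]
C=lambda *p:[(x/5+245-.4,y/5+190-.4) for x,y in p]
X,e=tri(d["side"],S((268,93),(313,66),(355,122)),d["scene"],C((215,167),(155,122),(205,107)))
print("blade tipL,tipR,",X,e)
c=np.array([.4917,.2361,.0801]);x=np.array([.8658,-.1771,.4679]);y=np.array([.2012,.9796,-.0014]);z=np.array([-.4581,.0953,.8838])
o=c-.06*y+.045*z
print("origin",o,"tip",o+.135*x,"butt",o-.065*x, "tip meas",X[:2].mean(0))
for n in("side","scene"):
  print(n,proj(d[n],np.array([o,o+.135*x,o-.065*x,c+.06*y+.045*z])))
im=d["side"]["image"].copy()
for p in proj(d["side"],np.array([o+.135*x,o,o-.065*x])): cv2.circle(im,(int(round(p[0])),int(round(p[1]))),1,(255,0,0),-1)
cv2.imwrite("pics/chk.png",cv2.resize(im[165:305,125:275],None,fx=4,fy=4,interpolation=0))
E
```

```text
[[ 0.3566 -0.212   0.03  ]
 [ 0.417  -0.0555  0.03  ]
 [ 0.696  -0.1553  0.03  ]
 [ 0.6364 -0.317   0.03  ]] [ 0.5265 -0.185   0.03  ] [np.float64(0.16772405016034192), np.float64(0.29626619835227425), np.float64(0.17230051478635336), np.float64(0.29883406225897796)]
[[ 0.3587 -0.2128  0.03  ]
 [ 0.4145 -0.0513  0.03  ]
 [ 0.6923 -0.1576  0.03  ]
 [ 0.6367 -0.3157  0.03  ]] [ 0.5255 -0.1844  0.03  ] [np.float64(0.170799604330738), np.float64(0.2974739646754153), np.float64(0.16756025385410095), np.float64(0.29640981333280775)]
tray [ 0.526  -0.1847  0.03  ] xdir deg -20.38021471371914
blade tipL,tipR, [[0.5773 0.1796 0.1796]
 [0.5694 0.1353 0.1815]
 [0.5233 0.1424 0.1543]] [array([0.5885, 0.0878, 0.2514]), array([0.415 , 0.0622, 0.1716])]
origin [0.459  0.1816 0.12  ] tip [0.5759 0.1577 0.1831] butt [0.4027 0.1931 0.0895] tip meas [0.5734 0.1575 0.1805]
side [[222.6515 219.1347]
 [196.325  183.7834]
 [235.7308 236.6976]
 [189.9008 239.8177]]
scene [[307.184  210.6531]
 [281.0434 218.2806]
 [318.4704 207.3598]
 [338.1822 232.3558]]
```

View pics/chk.png

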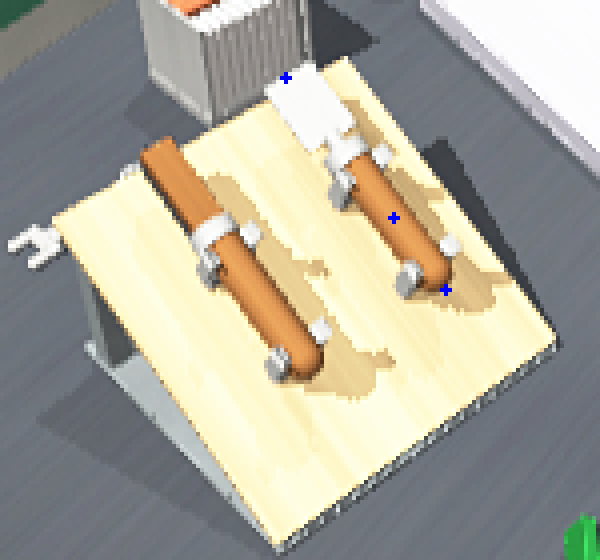

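The tray reads 298 x 169 mm, centred at (0.526, -0.185) and turned -20.4°. The measured scraper tip is within 4 mm of where the board says it should be. Now I'll work out the pre-grasp pose.

```bash
cat >> h.py <<'E'
bc=np.array([.4917,.2361,.0801]);bx=np.array([.8658,-.1771,.4679]);by=np.array([.2012,.9796,-.0014])
bx/=np.linalg.norm(bx);by-=bx*(bx@by);by/=np.linalg.norm(by);bz=np.cross(bx,by)
O=np.array([.458,.1816,.1192])
def Rg(s=1): return np.c_[-bz,s*by,np.cross(-bz,s*by)]
def dtw(R1,R0): return (Ro.from_matrix(R1)*Ro.from_matrix(R0).inv()).as_rotvec()
E
python3 - <<'E'
from h import *
from bench import bot
np.set_printoptions(precision=3,suppress=True)
s=bot.state();R0=Ro.from_rotvec(s["tcp_rot"]).as_matrix();print(R0)
for k in(1,-1): print(k,dtw(Rg(k),R0))
print(O+.12*bz, (O+.12*bz-s["tool_pos"])*1000, bz)
d=pickle.load(open("c0.pkl","rb"))
print("cell/tin/spanner base guess",onplane(d["scene"],[(208,298),(152,247),(272,308),(180,285),(232,285)],np.array([0,0,1.]),0))
E
```

```text
[[-0.     0.384 -0.923]
 [ 0.001 -0.923 -0.384]
 [-1.    -0.001 -0.   ]]
1 [-0.642 -0.061  2.482]
-1 [ 0.045 -0.492 -0.584]
[0.403 0.193 0.225] [201.688 677.597  -5.489] [-0.458  0.095  0.884]
cell/tin/spanner base guess [[ 0.814  0.062  0.   ]
 [ 0.766 -0.2    0.   ]
 [ 0.74   0.234  0.   ]
 [ 0.825 -0.034  0.   ]
 [ 0.741  0.095  0.   ]]
```

Call:
{"name": "step_arm", "arguments": {"plan": [{"dp": [17, 50, 15], "twist": [0.004, -0.041, -0.049]}, {"dp": [17, 56, 15], "twist": [0.004, -0.041, -0.049]}, {"dp": [17, 56, 10], "twist": [0.004, -0.041, -0.049]}, {"dp": [17, 56, 0], "twist": [0.004, -0.041, -0.049]}, {"dp": [17, 56, 0], "twist": [0.004, -0.041, -0.049]}, {"dp": [17, 56, 0], "twist": [0.004, -0.041, -0.049]}, {"dp": [17, 56, 0], "twist": [0.004, -0.041, -0.049]}, {"dp": [17, 56, 0], "twist": [0.004, -0.041, -0.049]}, {"dp": [17, 56, 0], "twist": [0.004, -0.041, -0.049]}, {"dp": [17, 56, 0], "twist": [0.004, -0.041, -0.049]}], "jaw": 1}}

```text
clock: 1.4
tool_pos: [0.3662, -0.0058, 0.2688]
tcp_rot: [-2.606, 0.013, 1.695]
contact_force: [-0.0, -0.3, 0.4]
opening: 0.0855
```

```bash
cat > st.py <<'E'
from h import *
from bench import bot
np.set_printoptions(precision=3,suppress=True)
s=bot.state();R=Ro.from_rotvec(s["tcp_rot"]).as_matrix()
print("t",s["clock"],"pos",s["tool_pos"],"F",s["contact_force"],"open",s["opening"],"q",s["joints"])
print("tw to grasp",dtw(Rg(-1),R),"to O+120bz",(O+.12*bz-s["tool_pos"])*1000)
E
python3 st.py
```

```text
t 1.4 pos [ 0.366 -0.006  0.269] F [-0.011 -0.346  0.394] open 0.08552872068058416 q [-0.037 -0.525 -0.544  1.135  0.026  3.14 ]
tw to grasp [-0.032 -0.067 -0.179] to O+120bz [ 36.82  198.804 -43.574]
```

Joint 6 has reached its limit, so I'll use the equivalent half-turned grasp and unwind joint 6.

```bash
python3 - <<'E'
from h import *
from bench import bot
s=bot.state();R=Ro.from_rotvec(s["tcp_rot"]).as_matrix()
w=dtw(Rg(1),R);print(w,np.linalg.norm(w),w/17, R[:,0])
E
```

```text
[-1.30521309  0.11934795  2.69011331] 2.992412865965534 [-0.07677724  0.00702047  0.15824196] [ 0.40534066  0.01120421 -0.91409705]
```

Call:
{"name": "step_arm", "arguments": {"plan": [{"dp": [2, 12, 0], "twist": [-0.077, 0.007, 0.158]}, {"dp": [2, 12, 0], "twist": [-0.077, 0.007, 0.158]}, {"dp": [2, 12, 0], "twist": [-0.077, 0.007, 0.158]}, {"dp": [2, 12, 0], "twist": [-0.077, 0.007, 0.158]}, {"dp": [2, 12, 0], "twist": [-0.077, 0.007, 0.158]}, {"dp": [2, 12, 0], "twist": [-0.077, 0.007, 0.158]}, {"dp": [2, 12, 0], "twist": [-0.077, 0.007, 0.158]}, {"dp": [2, 12, 0], "twist": [-0.077, 0.007, 0.158]}, {"dp": [2, 12, 0], "twist": [-0.077, 0.007, 0.158]}, {"dp": [2, 12, 0], "twist": [-0.077, 0.007, 0.158]}]}}

```text
clock: 2.65
tool_pos: [0.3838, 0.1182, 0.2662]
tcp_rot: [1.141, 0.911, -0.841]
contact_force: [0.3, 0.1, -0.6]
opening: 0.0856
```

Call:
{"name": "step_arm", "arguments": {"plan": [{"dp": [2, 12, -3], "twist": [-0.077, 0.007, 0.158]}, {"dp": [2, 12, -3], "twist": [-0.077, 0.007, 0.158]}, {"dp": [2, 12, -3], "twist": [-0.077, 0.007, 0.158]}, {"dp": [2, 12, -3], "twist": [-0.077, 0.007, 0.158]}, {"dp": [2, 12, -3], "twist": [-0.077, 0.007, 0.158]}, {"dp": [2, 12, -3], "twist": [-0.077, 0.007, 0.158]}, {"dp": [0, 0, 0], "twist": [0, 0, 0]}]}}

```text
clock: 3.52
tool_pos: [0.3942, 0.1926, 0.2454]
tcp_rot: [0.176, 1.076, -0.234]
contact_force: [-0.5, 0.4, 0.1]
opening: 0.0854
```

```bash
sed -i 's/Rg(-1)/Rg(1)/' st.py; python3 st.py
```

```text
t 3.525 pos [0.394 0.193 0.245] F [-0.499  0.406  0.143] open 0.08536334249506271 q [ 0.709 -0.306 -0.485  1.088 -0.383  0.933]
tw to grasp [-0.03   0.004  0.075] to O+120bz [  8.779   0.462 -20.178]
```

Call:
{"name": "step_arm", "arguments": {"plan": [{"dp": [8, 0, -10], "twist": [-0.03, 0.004, 0.075]}, {"dp": [0, 0, -10], "twist": [0, 0, 0]}, {"dp": [0, 0, 0], "twist": [0, 0, 0]}]}}

```text
clock: 3.9
tool_pos: [0.4018, 0.1915, 0.2248]
tcp_rot: [0.115, 1.081, -0.188]
contact_force: [0.2, -0.5, -0.6]
opening: 0.0856
```

```bash
python3 st.py; python3 - <<'E'
from h import *
from bench import bot
s=bot.state(); c=bot.camera("wrist"); w=wristcam(c,s)
pickle.dump((c,s),open("w1.pkl","wb"))
im=c["image"].copy()
print(proj(w,np.array([O,O+.135*bx,O-.065*bx,O+.05*bx])))
for k in(-.065,0,.051,.135):
    p=proj(w,(O+k*bx)[None])[0]; cv2.circle(im,(int(p[0]),int(p[1])),2,(255,0,0),-1)
cv2.imwrite("pics/w1.png",im)
E
```

```text
t 3.9 pos [0.402 0.192 0.225] F [ 0.165 -0.479 -0.614] open 0.08559834852360089 q [ 0.689 -0.303 -0.53   1.025 -0.373  0.838]
tw to grasp [-0.003 -0.001  0.007] to O+120bz [1.241 1.498 0.449]
[[255.95271284 187.27039844]
 [256.8338956  302.0093891 ]
 [255.42425778 118.46015617]
 [256.3089223  233.65250624]]
```

View pics/w1.png

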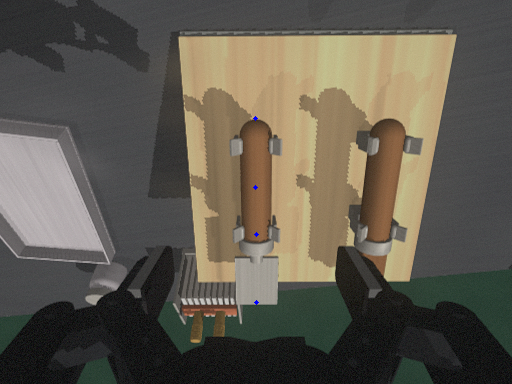

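The markers fall on the handle axis to within a pixel across it and about 2 mm along it. In the picture the butt is at (256,121), the collar front at (256,237) and the blade tip at (257,304). I'll descend along the board normal to a TCP 13 mm past the axis, which leaves room for the fingertips over the tray floor.

Call:
{"name": "step_arm", "arguments": {"plan": [{"dp": [9, -1, -16], "twist": [-0.003, -0.001, 0.007]}, {"dp": [9, -2, -16], "twist": [0, 0, 0]}, {"dp": [9, -1, -16], "twist": [0, 0, 0]}, {"dp": [9, -2, -16], "twist": [0, 0, 0]}, {"dp": [8, -1, -15], "twist": [0, 0, 0]}, {"dp": [8, -2, -15], "twist": [0, 0, 0]}, {"dp": [6, -1, -11], "twist": [0, 0, 0]}, {"dp": [6, -1, -11], "twist": [0, 0, 0]}, {"dp": [0, 0, 0], "twist": [0, 0, 0]}]}}

```text
clock: 5.08
tool_pos: [0.4691, 0.1809, 0.1107]
tcp_rot: [0.124, 1.073, -0.187]
contact_force: [-0.2, 0.6, -0.4]
opening: 0.0856
```

```bash
sed -i 's/^O=.*/O=np.array([.4597,.1812,.1201])/' h.py; cat >> st.py <<'E'
r=s["tool_pos"]-O; print("TCP rel O in board axes mm",np.array([r@bx,r@by,r@bz])*1000)
E
python3 st.py;python3 - <<'E'
from bench import bot
import cv2
cv2.imwrite("pics/w2.png",bot.camera("wrist")["image"])
E
```

```text
t 5.075 pos [0.469 0.181 0.111] F [-0.162  0.61  -0.403] open 0.08560311536366987 q [ 0.56  -0.175 -0.701  0.673 -0.33   0.713]
tw to grasp [-0.01   0.007  0.011] to O+120bz [-64.343  11.79  115.487]
TCP rel O in board axes mm [  3.76    1.558 -12.664]
```

View pics/w2.png

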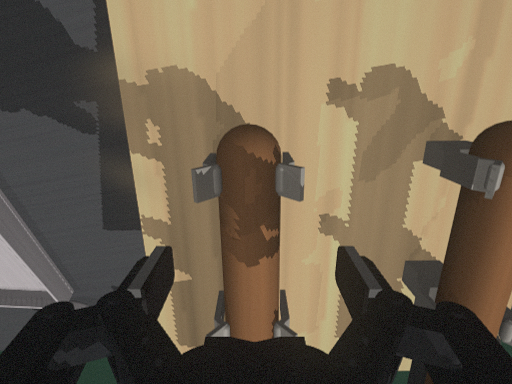

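The handle is about 6 px (3 mm) left of mid-jaw. I'll centre it, then close.

Call:
{"name": "step_arm", "arguments": {"plan": [{"dp": [-3, -2, -1], "twist": [-0.01, 0.007, 0.011]}, {"dp": [0, 0, 0], "twist": [0, 0, 0]}]}}

```text
clock: 5.38
tool_pos: [0.4662, 0.1793, 0.1112]
tcp_rot: [0.108, 1.079, -0.182]
contact_force: [-0.4, -1.3, 1.0]
opening: 0.0855
```

```bash
python3 st.py
```

```text
t 5.375 pos [0.466 0.179 0.111] F [-0.422 -1.333  1.004] open 0.08546925501008049 q [ 0.56  -0.178 -0.7    0.682 -0.331  0.7  ]
tw to grasp [ 0.     0.002 -0.001] to O+120bz [-61.463  13.345 114.943]
TCP rel O in board axes mm [  1.796  -0.545 -11.012]
```

Call:
{"name": "step_arm", "arguments": {"plan": [{"dp": [0, 0, -3], "twist": [0, 0, 0]}, {"dp": [0, 0, 0], "twist": [0, 0, 0]}, {"dp": [0, 0, 0], "twist": [0, 0, 0]}, {"dp": [0, 0, 0], "twist": [0, 0, 0]}, {"dp": [0, 0, 0], "twist": [0, 0, 0]}, {"dp": [0, 0, 0], "twist": [0, 0, 0]}, {"dp": [0, 0, 0], "twist": [0, 0, 0]}, {"dp": [0, 0, 0], "twist": [0, 0, 0]}], "jaw": 0, "grip_force": 70}}

```text
clock: 6.38
tool_pos: [0.4664, 0.1799, 0.1091]
tcp_rot: [0.109, 1.077, -0.18]
contact_force: [-1.6, -0.3, 1.0]
opening: 0.0279
```

```bash
python3 st.py
```

```text
t 6.375 pos [0.466 0.18  0.109] F [-1.603 -0.272  0.954] open 0.02785431766219507 q [ 0.561 -0.177 -0.705  0.675 -0.33   0.7  ]
tw to grasp [-0.001  0.003 -0.002] to O+120bz [-61.641  12.744 117.017]
TCP rel O in board axes mm [  0.874   0.082 -12.869]
```

The grip has stopped on the handle, with an opening of 28 mm. Now I'll pull straight out along the board normal.

Call:
{"name": "step_arm", "arguments": {"plan": [{"dp": [-3.7, 0.8, 7.1], "twist": [0, 0, 0]}, {"dp": [-3.7, 0.8, 7.1], "twist": [0, 0, 0]}, {"dp": [-3.7, 0.8, 7.1], "twist": [0, 0, 0]}, {"dp": [-3.7, 0.8, 7.1], "twist": [0, 0, 0]}, {"dp": [-3.7, 0.8, 7.1], "twist": [0, 0, 0]}]}}

```text
clock: 7.0
tool_pos: [0.4452, 0.1817, 0.1387]
tcp_rot: [0.104, 1.086, -0.186]
contact_force: [0.3, 0.0, -2.9]
opening: 0.0279
```

```bash
python3 st.py
```

```text
t 7.0 pos [0.445 0.182 0.139] F [ 0.263  0.029 -2.921] open 0.027867507339085204 q [ 0.595 -0.219 -0.664  0.781 -0.343  0.736]
tw to grasp [ 0.004 -0.006  0.   ] to O+120bz [-40.507  10.946  87.461]
TCP rel O in board axes mm [-3.913 -2.45  23.105]
```

Call:
{"name": "step_arm", "arguments": {"plan": [{"dp": [-3, 1, 7.5], "twist": [0, 0, 0]}, {"dp": [-3, 1, 7.5], "twist": [0, 0, 0]}, {"dp": [-3.5, 1, 7.5], "twist": [0, 0, 0]}, {"dp": [-3.5, 1, 7.5], "twist": [0, 0, 0]}, {"dp": [-5, 1, 10], "twist": [0, 0, 0]}, {"dp": [-5, 1, 10], "twist": [0, 0, 0]}, {"dp": [0, 0, 0], "twist": [0, 0, 0]}]}}

```text
clock: 7.88
tool_pos: [0.4202, 0.1881, 0.193]
tcp_rot: [0.105, 1.085, -0.185]
contact_force: [0.4, 0.3, -2.2]
opening: 0.0283
```

```bash
python3 st.py;python3 - <<'E'
from bench import bot
import cv2,numpy as np
a=bot.camera("wrist")["image"]; b=bot.camera("side")["image"]
cv2.imwrite("pics/w3.png",a);cv2.imwrite("pics/s3.png",b)
E
```

```text
t 7.875 pos [0.42  0.188 0.193] F [ 0.441  0.329 -2.19 ] open 0.02833188823018422 q [ 0.649 -0.272 -0.578  0.936 -0.36   0.79 ]
tw to grasp [ 0.004 -0.006 -0.   ] to O+120bz [-15.443   4.511  33.148]
TCP rel O in board axes mm [-1.34  -1.265 83.2  ]
```

View pics/w3.png

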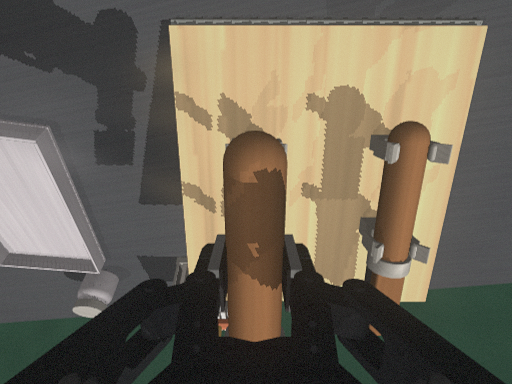

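View pics/s3.png

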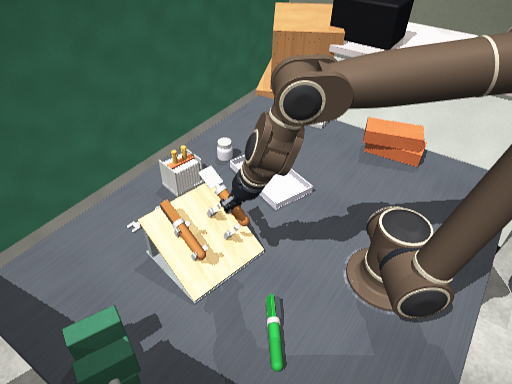

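The scraper is clear, the brush still sits in its clips at (398,200) in the wrist view, and the load is about 2 N. Next is the tray pose.

```bash
cat > st2.py <<'E'
from h import *
from bench import bot
np.set_printoptions(precision=3,suppress=True)
a=np.radians(-20.4); X=np.array([0,0,-1.]);Z=np.array([np.cos(a),np.sin(a),0]);RT=np.c_[X,np.cross(Z,X),Z]
G=np.array([.526,-.1847,0])-.035*Z
s=bot.state();R=Ro.from_rotvec(s["tcp_rot"]).as_matrix()
print("t",s["clock"],"pos",s["tool_pos"],"F",s["contact_force"],"M",s["ft_torque"],"open",s["opening"],"q",s["joints"])
print("G",G,"tw",dtw(RT,R),"d mm",(G-s["tool_pos"])*1000)
E
python3 st2.py
```

```text
t 7.975 pos [0.42  0.188 0.192] F [-0.248 -0.328 -2.006] M [0.213 0.665 0.011] open 0.027908567732990122 q [ 0.649 -0.271 -0.58   0.936 -0.36   0.79 ]
G [ 0.493 -0.172  0.   ] tw [ 0.14   0.461 -0.152] d mm [  73.174 -360.269 -191.888]
```

Call:
{"name": "step_arm", "arguments": {"plan": [{"dp": [-3, 0, 20], "twist": [0, 0, 0]}, {"dp": [0, -10, 20], "twist": [0, 0, 0]}, {"dp": [5, -25, 15], "twist": [0.014, 0.046, -0.015]}, {"dp": [8, -35, 0], "twist": [0.014, 0.046, -0.015]}, {"dp": [8, -35, 0], "twist": [0.014, 0.046, -0.015]}, {"dp": [8, -35, 0], "twist": [0.014, 0.046, -0.015]}, {"dp": [8, -35, 0], "twist": [0.014, 0.046, -0.015]}, {"dp": [8, -35, 0], "twist": [0.014, 0.046, -0.015]}, {"dp": [8, -35, 0], "twist": [0.014, 0.046, -0.015]}, {"dp": [8, -35, 0], "twist": [0.014, 0.046, -0.015]}]}}

```text
clock: 9.22
tool_pos: [0.4776, -0.1011, 0.2438]
tcp_rot: [0.243, 1.473, -0.258]
contact_force: [0.7, 0.1, -2.3]
opening: 0.0276
```

```bash
python3 st2.py
```

```text
t 9.225 pos [ 0.478 -0.101  0.244] F [ 0.686  0.131 -2.332] M [ 0.051  0.057 -0.032] open 0.02755418376354433 q [-0.205 -0.013 -0.163  1.338 -0.006  0.118]
G [ 0.493 -0.172  0.   ] tw [ 0.024  0.079 -0.033] d mm [  15.556  -71.426 -243.811]
```

Call:
{"name": "step_arm", "arguments": {"plan": [{"dp": [5, -30, 0], "twist": [0.012, 0.04, -0.016]}, {"dp": [5, -30, -20], "twist": [0.012, 0.04, -0.016]}, {"dp": [4, -10, -30], "twist": [0, 0, 0]}, {"dp": [0, 0, -40], "twist": [0, 0, 0]}, {"dp": [0, 0, -40], "twist": [0, 0, 0]}, {"dp": [0, 0, -20], "twist": [0, 0, 0]}, {"dp": [0, 0, 0], "twist": [0, 0, 0]}]}}

```text
clock: 10.1
tool_pos: [0.4927, -0.1796, 0.084]
tcp_rot: [0.283, 1.56, -0.288]
contact_force: [0.1, -0.6, -2.0]
opening: 0.0277
```

```bash
python3 st2.py;python3 - <<'E'
from bench import bot
import cv2,numpy as np,pickle
d={n:bot.camera(n) for n in("wrist","side","scene")}
pickle.dump(d,open("c4.pkl","wb"))
a=d["side"]["image"][110:230,185:335]; b=d["scene"]["image"][140:250,130:270]
cv2.imwrite("pics/w4.png",d["wrist"]["image"]);cv2.imwrite("pics/s4.png",cv2.resize(a,None,fx=5,fy=5,interpolation=2));cv2.imwrite("pics/c4.png",cv2.resize(b,None,fx=5,fy=5,interpolation=2))
E
```

```text
t 10.1 pos [ 0.493 -0.18   0.084] F [ 0.116 -0.608 -1.992] M [-0.002  0.071 -0.009] open 0.027696205513316644 q [-0.347  0.173 -0.311  1.095 -0.004  0.016]
G [ 0.493 -0.172  0.   ] tw [ 0.001 -0.009  0.007] d mm [  0.456   7.142 -83.994]
```

View pics/w4.png

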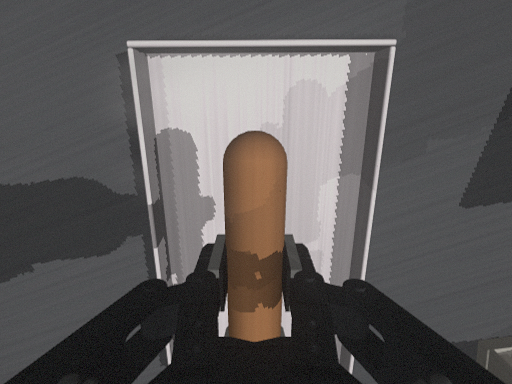

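View pics/s4.png

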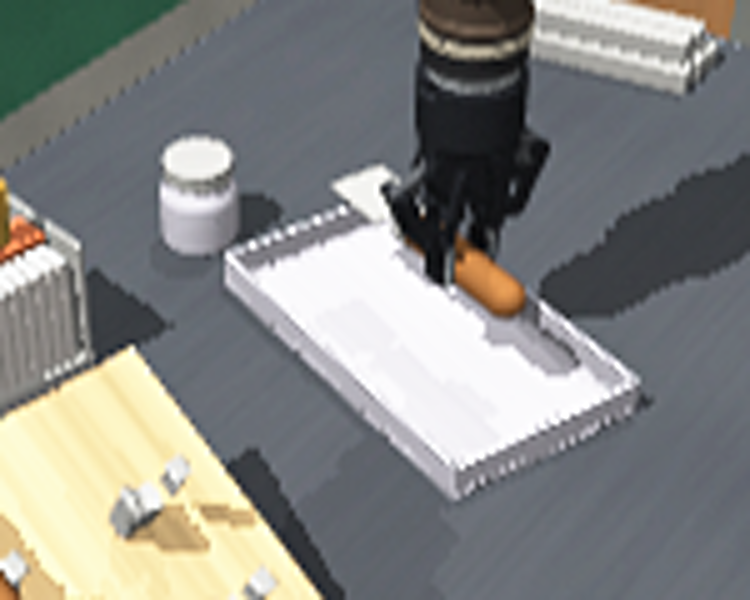

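View pics/c4.png

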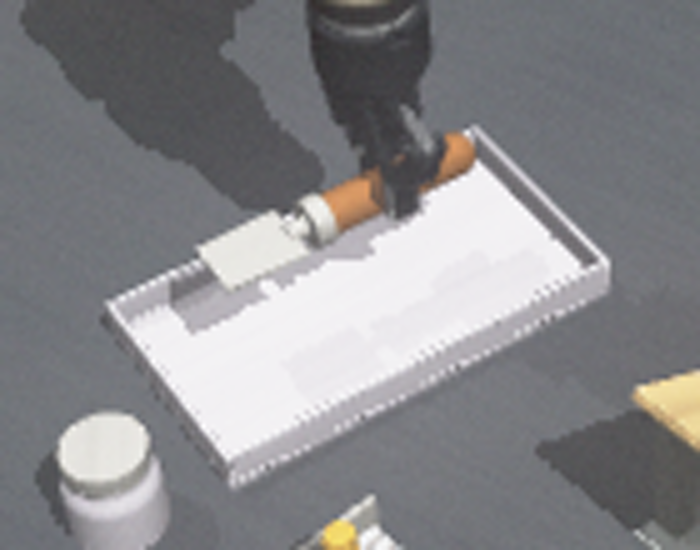

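Both views show the blade level over the tray. I'll check the scraper's tilt by triangulating the tip corners and the butt.

```bash
python3 - <<'E'
from h import *
np.set_printoptions(precision=4,suppress=True)
d=pickle.load(open("c4.pkl","rb"))
S=lambda *p:[(x/5+185-.4,y/5+110-.4) for x,y in p]
C=lambda *p:[(x/5+130-.4,y/5+140-.4) for x,y in p]
X,e=tri(d["side"],S((385,167),(333,188),(512,300)),d["scene"],C((197,245),(232,290),(466,148)))
print(X,e); m=X[:2].mean(0); v=m-X[2]; print("tip",m,"len",np.linalg.norm(v),"heading",np.degrees(np.arctan2(v[1],v[0])),"pitch",np.degrees(np.arcsin(v[2]/np.linalg.norm(v))),"wid",np.linalg.norm(X[0]-X[1]))
E
```

```text
[[ 0.6062 -0.2495  0.0994]
 [ 0.6237 -0.2048  0.098 ]
 [ 0.438  -0.1562  0.1027]] [array([0.3049, 0.4   , 0.0863]), array([0.2407, 0.3166, 0.0597])]
tip [ 0.6149 -0.2272  0.0987] len 0.19068862378397575 heading -21.84881998300207 pitch -1.2073000541259096 wid 0.04803148111760609
```

The scraper is level to about 1°, the blade is 48 mm wide and the heading agrees. I'll centre it and lower it.

Call:
{"name": "step_arm", "arguments": {"plan": [{"dp": [0, 7, -15], "twist": [0.001, -0.009, 0.007]}, {"dp": [0, 0, -15], "twist": [0, 0, 0]}, {"dp": [0, 0, -15], "twist": [0, 0, 0]}, {"dp": [0, 0, -10], "twist": [0, 0, 0]}, {"dp": [0, 0, -8], "twist": [0, 0, 0]}, {"dp": [0, 0, 0], "twist": [0, 0, 0]}]}}

```text
clock: 11.0
tool_pos: [0.4978, -0.1746, 0.0251]
tcp_rot: [0.277, 1.54, -0.281]
contact_force: [-0.1, 0.2, -2.3]
opening: 0.0276
```

```bash
python3 st2.py
```

```text
t 11.0 pos [ 0.498 -0.175  0.025] F [-0.093  0.15  -2.293] M [-0.032  0.034 -0.011] open 0.027618945204123405 q [-0.337  0.203 -0.412  0.943 -0.001  0.019]
G [ 0.493 -0.172  0.   ] tw [0.005 0.012 0.   ] d mm [ -4.573   2.116 -25.126]
```

Call:
{"name": "step_arm", "arguments": {"plan": [{"dp": [-3, 2, -5], "twist": [0.005, 0.012, 0]}, {"dp": [-1, 0, -4], "twist": [0, 0, 0]}, {"dp": [0, 0, -2], "twist": [0, 0, 0]}, {"dp": [0, 0, 0], "twist": [0, 0, 0]}]}}

```text
clock: 11.5
tool_pos: [0.4941, -0.1727, 0.0141]
tcp_rot: [0.28, 1.552, -0.28]
contact_force: [0.0, 0.0, -2.6]
opening: 0.0277
```

```bash
python3 st2.py
```

```text
t 11.5 pos [ 0.494 -0.173  0.014] F [ 0.028  0.036 -2.648] M [ 0.014  0.003 -0.046] open 0.027705754868987385 q [-0.336  0.215 -0.424  0.932  0.     0.02 ]
G [ 0.493 -0.172  0.   ] tw [-0.     0.001  0.001] d mm [ -0.868   0.226 -14.077]
```

Call:
{"name": "step_arm", "arguments": {"plan": [{"dp": [0, 0, -2], "twist": [0, 0, 0]}, {"dp": [0, 0, -1], "twist": [0, 0, 0]}]}}

```text
clock: 11.75
tool_pos: [0.4944, -0.1728, 0.0113]
tcp_rot: [0.28, 1.551, -0.28]
contact_force: [0.2, -0.5, -2.2]
opening: 0.0279
```

Call:
{"name": "step_arm", "arguments": {"plan": [{"dp": [0, 0, -1.5], "twist": [0, 0, 0]}, {"dp": [0, 0, 0], "twist": [0, 0, 0]}]}}

```text
clock: 12.0
tool_pos: [0.4943, -0.1728, 0.0097]
tcp_rot: [0.28, 1.551, -0.28]
contact_force: [-1.1, 1.3, -1.8]
opening: 0.0276
```

Call:
{"name": "step_arm", "arguments": {"plan": [{"dp": [0, 0, -1.5], "twist": [0, 0, 0]}, {"dp": [0, 0, 0], "twist": [0, 0, 0]}]}}

```text
clock: 12.25
tool_pos: [0.4945, -0.1729, 0.0083]
tcp_rot: [0.28, 1.551, -0.28]
contact_force: [-1.2, 0.3, -1.2]
opening: 0.0274
```

Call:
{"name": "step_arm", "arguments": {"plan": [{"dp": [0, 0, -1.2], "twist": [0, 0, 0]}, {"dp": [0, 0, 0], "twist": [0, 0, 0]}]}}

```text
clock: 12.5
tool_pos: [0.4944, -0.1729, 0.0077]
tcp_rot: [0.28, 1.551, -0.28]
contact_force: [-2.1, 1.5, 2.2]
opening: 0.0278
```

```bash
python3 st2.py; python3 - <<'E'
from bench import bot
import cv2
a=bot.camera("scene")["image"][140:250,130:270]
cv2.imwrite("pics/c5.png",cv2.resize(a,None,fx=5,fy=5,interpolation=2))
E
```

```text
t 12.5 pos [ 0.494 -0.173  0.008] F [-2.102  1.509  2.161] M [ 0.046  0.178 -0.059] open 0.027775114482921578 q [-0.336  0.22  -0.433  0.916  0.     0.02 ]
G [ 0.493 -0.172  0.   ] tw [0.    0.002 0.001] d mm [-1.236  0.367 -7.651]
```

View pics/c5.png

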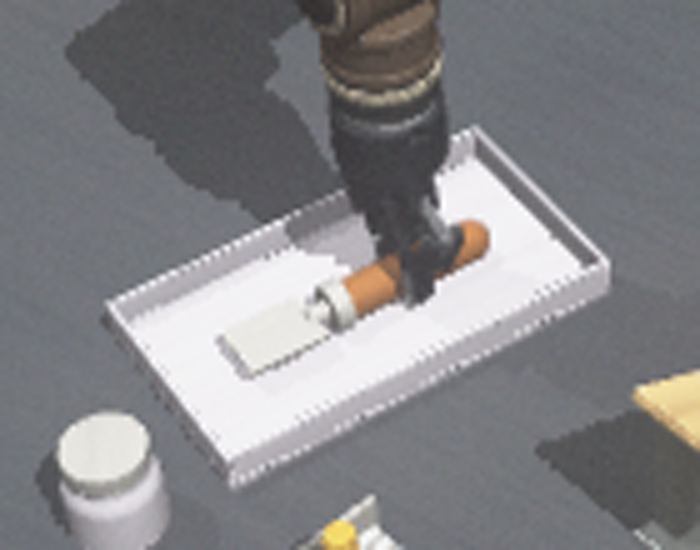

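It is resting on the tray floor: Fz went from -2.3 N to +2.2 N and the scraper is centred. Releasing.

Call:
{"name": "step_arm", "arguments": {"plan": [{"dp": [0, 0, 0], "twist": [0, 0, 0]}, {"dp": [0, 0, 0], "twist": [0, 0, 0]}, {"dp": [0, 0, 0], "twist": [0, 0, 0]}, {"dp": [0, 0, 0], "twist": [0, 0, 0]}, {"dp": [0, 0, 0], "twist": [0, 0, 0]}], "jaw": 0.7}}

```text
clock: 13.18
tool_pos: [0.4953, -0.1732, 0.0078]
tcp_rot: [0.279, 1.549, -0.28]
contact_force: [0.2, -1.4, 0.5]
opening: 0.0599
```

Call:
{"name": "step_arm", "arguments": {"plan": [{"dp": [0, 0, 5], "twist": [0, 0, 0]}, {"dp": [0, 0, 10], "twist": [0, 0, 0]}, {"dp": [0, 0, 20], "twist": [0, 0, 0]}, {"dp": [0, 0, 35], "twist": [0, 0, 0]}, {"dp": [0, 0, 40], "twist": [0, 0, 0]}, {"dp": [0, 0, 40], "twist": [0, 0, 0]}, {"dp": [-20, 0, 30], "twist": [0, 0, 0]}, {"dp": [0, 0, 0], "twist": [0, 0, 0]}]}}

```text
clock: 14.18
tool_pos: [0.4743, -0.1729, 0.1982]
tcp_rot: [0.279, 1.546, -0.28]
contact_force: [0.4, -0.6, -0.1]
opening: 0.0596
```

```bash
python3 st2.py; python3 - <<'E'
from bench import bot
import cv2
for n in("scene","side","wrist"): cv2.imwrite(f"pics/{n}6.png",bot.camera(n)["image"])
E
```

```text
t 14.175 pos [ 0.474 -0.173  0.198] F [ 0.408 -0.559 -0.052] M [ 0.021 -0.006  0.041] open 0.05964811115071487 q [-0.35   0.084 -0.159  1.321  0.     0.007]
G [ 0.493 -0.172  0.   ] tw [0.002 0.007 0.   ] d mm [  18.864    0.399 -198.227]
```

View pics/scene6.png

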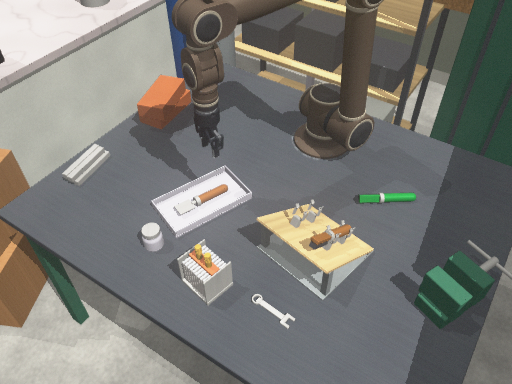

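View pics/side6.png

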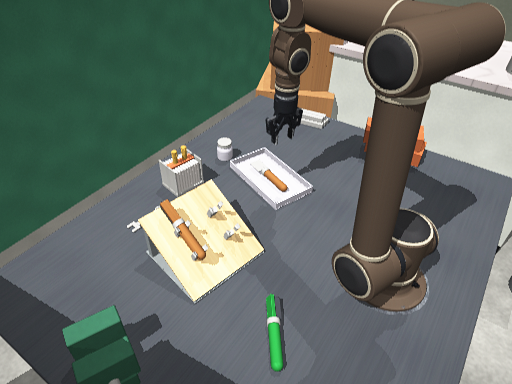

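View pics/wrist6.png

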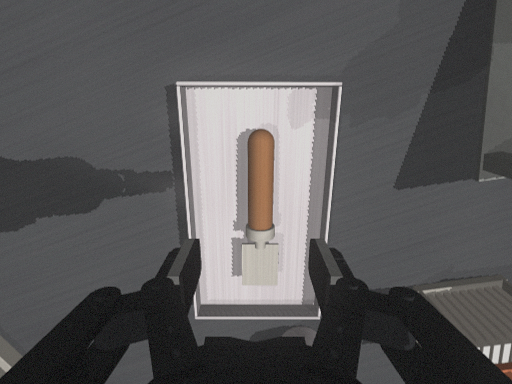

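The scraper lies flat in the middle of the tray, with its butt at (261,133) and tip at (260,285) in the wrist view. The tin, spanner and brush are at the same pixels as before, and the gripper is clear. I'm handing the job in.

```bash
python3 - <<'E'
from bench import bot
print(bot.finish_job())
E
```

```text
the job is handed in; nothing more can be done
None
```

The scraper is out of its clips and lying flat in the middle of the tray, released. I handed the job in at about 14.3 s.

- **Pull:** I gripped the handle between the clips and pulled along the board's normal. The tool drifted about 5 mm down the slope and 2.5 mm sideways over the first 36 mm, and I corrected for this during the rest of the pull. I only read force between moves, so the peak at the moment of release was not seen.
- **Placing:** I carried it over the board and tray and checked it was level, measuring about 1° off. I lowered it until the floor took its weight; vertical force went from -2.3 N to +2.2 N. Then I opened the jaws and lifted clear.
- **Last checks:** The final pictures show the brush still in its clips. By eye, the tin and spanner are at the same pixels as at the start, and contact force on the gripper reads about zero.
- **Small disagreements:** The scraper measured about 191 mm long in the pictures against the 200 mm given, probably because I picked the rounded butt a little short. The jaws read 28 mm on a 30 mm handle. During the approach, joint 6 reached the end of its range (read 3.14), so I switched to the half-turned grasp.

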